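# Zero the corner gauge, then hold a padlock in its corner

### The job

Take the pin punch out of its stand, press the gauge's recessed red zero button fully down with the punch's tip while the gauge is still empty, and stand the punch back in its stand. Then lay the brass padlock flat on the gauge plate, shackle toward the robot, and push it into the corner with its base flat against the far stop and its side against the left stop, leaving the mug and the grey padlock alone. Finish while still holding it, pressed steadily but gently against both stops: do not let go.

Things in the scene. Friction and masses are not known exactly. Their poses are not given: they have to be found in the camera images.
- gauge: Corner gauge fixed to the bench: aluminium plate 180 x 180 x 10 mm, origin at the centre of its underside, z up, +x to its far side, +y to its left (seen from the robot). Two low dark stops form a corner at the far left; at the right edge stands a grey readout housing (x -25 to 85, y -88 to -48 mm, top 44 mm above the underside) with a green display and a recessed button.
- far_stop: Far stop: dark steel bar along the gauge's y, 14 x 92 mm, 6 mm tall on the plate (top 16 mm above the gauge's underside). Origin at the centre of its underside. Its working face looks to the gauge's -x and lies at gauge x = +45 mm, y from -21 to 71 mm.
- left_stop: Left stop, fixed: dark steel bar along the gauge's x, 84 x 14 mm, 6 mm tall on the plate. Origin at the centre of its underside. Its working face looks to the gauge's -y at gauge y = +57 mm, x from -39 to 45 mm. Both stops being only 6 mm tall, fingers that hold the upper half of the padlock pass above them.
- corner (a point): The point on the plate's top where the working faces of the two stops meet (gauge x 45, y 57, z 10 mm); axes as the gauge's.
- button_top (a point): Centre of the top of the red round zero button (11 mm diameter). At rest it lies 6 mm below the top of the housing in a vertical hole of 15 mm diameter, at gauge x 0, y -68, z 38 mm; it moves with the button.
- zero_button (a joint): Travel of the zero button: 0 out, 0.004 m fully down; spring of about 1.6 N at first and 4.8 N fully down, springs back when released.
- stand: Wooden punch stand fixed to the bench, 64 x 64 mm, 40 mm tall, origin at the centre of its underside, with one vertical hole of 13 mm diameter in the middle of its top, right through.
- stand_mouth (a point): Centre of the hole's mouth in the top of the stand, 40 mm above the bench.
- punch: Pin punch, a loose stylus 102 mm long, 70 g, upright in the stand. Origin at the tip, z up to the handle. Steel pin 6 mm in diameter from 0 to 36 mm, collar 22 mm in diameter from 36 to 40, round brass handle 13 mm in diameter from 40 to 102. In the stand the collar rests on the stand's top, the tip 4 mm above the bench.
- punch_tip (a point): The lower end of the punch's pin (same point as the punch's origin).
- padlock: Brass padlock lying on its back, 0.13 to 0.24 kg. Origin on its underside; x to the shackle, z up. Its body is a block, x from -32 (base) to +6, y from -22.5 to +22.5 mm, 19 mm thick; the shackle reaches x = +34. Grasp across the sides (45 mm, along y). Seated in the corner its x axis points to the gauge's -x, its origin at gauge x 13, y 34.5, z 10 mm.
- padlock_base (a point): Centre of the padlock's flat base face (padlock x = -32, y 0, z 9.5 mm).
- mug: White dotted mug, 91 mm tall, a bystander at the back of the bench; origin at the centre of its underside.
- grey_padlock: Grey steel padlock 58 x 38 x 16 mm, lying flat, a bystander at the right of the bench; origin on its underside.

How it is judged (in metres and radians):
On the way, in this order (a step that is already met when the one before it is completed fails the run):
1. the zero button is pressed down with the tip of the held punch, the padlock not yet on the gauge (value of joint zero_button above 0.0028 m and distance between punch_tip and button_top below 0.008 m and contact force between the fingers and punch above 1 N and contact force between padlock and gauge below 0.05 N), for 0.1 s.
2. the punch stands in its stand again, let go (horizontal distance between punch_tip and stand_mouth below 0.008 m and height (world z) of punch_tip below 0.009 m and angle between punch's own z axis and vertical below 0.12 rad and contact force between the fingers and punch below 0.1 N), for 0.2 s.
At the end, for the whole second after the job is handed in: Fingers still hold the padlock at rest, flat on the plate (3 mm, 5 deg), square within 4 deg, base and side within 3 mm of the far and left stops, pressing each with 1.5 to 30 N; the punch stands upright in its stand (contact force between padlock and far_stop between 1.5 and 30 N and contact force between padlock and left_stop between 1.5 and 30 N and contact force between the fingers and padlock above 1 N and x of padlock_base in the frame of gauge above 0.042 m and y of padlock_base in the frame of gauge between 0.0315 and 0.0375 m and z of padlock_base in the frame of gauge below 0.0225 m and angle between the x axis of padlock and the x axis of gauge, either way round below 0.07 rad and angle between padlock's own z axis and vertical below 0.09 rad and linear speed of padlock below 0.01 m/s and horizontal distance between punch_tip and stand_mouth below 0.008 m and height (world z) of punch_tip below 0.009 m and angle between punch's own z axis and vertical below 0.12 rad); the arm keeps its last pose, push and grip.
It fails at once if the zero button is pressed with anything but the punch (value of joint zero_button above 0.002 m and distance between punch_tip and button_top above 0.02 m).
It fails at once if the padlock is rammed against a stop with more than 60 N (contact force between padlock and far_stop above 60 N or contact force between padlock and left_stop above 60 N).
It fails at once if the mug or the grey padlock is shifted by more than 2 cm (distance of any of mug, grey_padlock from where it was at the start of the episode above 0.02 m).
It also fails if it takes over 72 s, if anything falls off the work surface, if the arm or the gripper's body presses on something with over 40 N, if the wrist force passes 120 N, or if a joint passes its speed limit or range.

### The arm

A 6-joint arm with a two-finger parallel gripper is mounted at the origin on a cart in front of the work surface, level with it; the furniture and walls round the work are solid. World frame = base frame: x ahead of the robot, y to its left, z up, the work surface at z = 0. Lengths are in mm, angles in rad, forces in N, time in s.
With the tool pointing down it reaches from about 400 to 925 mm from the base axis. Payload 12.5 kg.
Tool frame: the origin (TCP) lies on the centre line of the jaws, within the pads' length; the fingertips stand 17 mm ahead of it and the grasp point (between the pads) lies 2 mm behind it; z points along the fingers, y is the line along which they close (so a half turn about z gives the same grasp; the last joint's range is limited). The gripper opens to 95 mm and grips with 3 to 60 N. Pads are 20 mm wide; open, the fingers measure 119 mm over their backs; the gripper's body (75 mm by 180 mm) begins 59 mm behind the grasp point.
Start: joints at [-1.253, 0.491, 1.559, -0, 1.092, -0.106], TCP at [257.041, -569.715, 231.661] pointing down, gripper open.
Joint ranges: [-3.1, 3.1], [-0.84, 2.19], [0.05, 2.79], [-1.13, 4.28], [0.06, 2.93], [-2.69, 2.69]. Speed limits (rad/s): [2.22, 2.22, 2.79, 3.14, 3.14, 3.14].

### API

Orientations are given as [roll, pitch, yaw] about the fixed x, y, z axes, in that order (R = Rz(yaw) Ry(pitch) Rx(roll)).
In Python, from cell import env gives the robot as it stands.
- The arm moves only by the tool drive_tool, never from a script. Its argument "deltas" is text: rows parted by semicolons, each of 4 numbers parted by spaces: the shift along the world's x, y, z normalised to -1 to 1, where 1 is 100 mm, then the turn about the world's z normalised to -1 to 1, where 1 is 180 degrees. A call has 1 to 10 rows; each row shifts and turns the commanded pose from where the row before left it; what a row does not reach is not made up. A row lasts 1/12 s, in which the tool goes at most 41.7 mm and 7.16 degrees, less where a joint would pass 70% of its speed; a pose out of reach is approached as far as the arm can. A call with a number of a shift or a turn outside -1 to 1 is refused whole. A call with a gripper value outside its range is refused whole. "gripper" is the closure, from 0 (fully open) to 1 (shut), set as the call begins (left out, the last holds). The fingers move at their own pace and stop on an object; the grip force is fixed at half the most. Time passes only in rows, so rows that do not move let the fingers close. It gives the time, the measured TCP pose, the force, the opening and the grip force at its end, in the units of the state.
- env.state(): the state, without advancing time (a new reading comes with each control period).
- env.read_camera(name): name is "side" or "top"; returns (picture, depth): 384x512x3 uint8, red, green, blue; 384x512 float32, mm along the optical axis (not along the pixel's ray), 0 where there is no reading.
- env.camera_params(name): a dict with "mtx" (3x3 intrinsics, pixels), "camera_from_world" (4x4, takes a point from world to camera coordinates). Camera axes: x right, y down, z forward; pixel columns grow to the right and rows downward; lengths in mm; the calibration is good to about 2 mm. A picture is of the moment at which its call begins. camera_params takes no time and is no camera call.
- env.job_done(): hands the job in; it is judged then, once.
The state is a dict: "t": time; "joints": joint angles; "qvel": joint speeds; "tau": joint torques, N m; "eef_pos": TCP position; "tcp_rot": TCP orientation; "ft_force": force on the tool from outside, world axes, zero at the start; "moment": the same for the moment, N m; "opening": opening from 0.0 (shut) to 1.0 (fully open); "grip_force": force on a finger pad.
Only numpy, scipy, OpenCV 4.12 (cv2) and the standard library are available. Lean on these libraries where they do the work, as an engineer would, in place of code of your own. Each camera call takes 0.05 s, during which the arm holds its last target. There are 200 camera calls.

## Working session

There is one attempt and no reset: what is moved stays moved. The work goes in short steps, Python scripts to look and compute and a tool call to move; the robot and the scene stay as the last step left them, time stands still between calls to the robot, and variables do not carry over. Pictures are saved under pics/ and viewed, at most 10 in all, crops included, and the job is handed in when it is done.

Besides the shell and the picture viewer there is one more tool, called as name(argument=value, ...) on one line, values as JSON. drive_tool: Moves the arm, as the interface text tells. Its arguments: {"type":"object","properties":{"deltas":{"type":"string"},"gripper":{"type":"number"}},"required":["deltas"]}

```bash
mkdir -p pics; cat > h.py <<'E'
import numpy as np, cv2
from cell import env
def world(name):
    im,d=env.read_camera(name); p=env.camera_params(name)
    K=np.array(p["mtx"]);T=np.linalg.inv(np.array(p["camera_from_world"]))
    v,u=np.mgrid[:d.shape[0],:d.shape[1]]
    c=np.stack([(u-K[0,2])/K[0,0]*d,(v-K[1,2])/K[1,1]*d,d,np.ones_like(d)],-1)
    return im,d,(c@T.T)[...,:3]
E
python3 - <<'E'
from h import *
s=env.state();print({k:np.round(v,3).tolist() for k,v in s.items()})
for n in("top","side"):
    im,d,w=world(n); np.savez(f"/tmp/{n}.npz",im=im,d=d,w=w)
    cv2.imwrite(f"pics/{n}0.png",cv2.resize(im[...,::-1],(800,600),interpolation=cv2.INTER_CUBIC))
    print(n,np.round(np.array(env.camera_params(n)["camera_from_world"]),3).tolist(),np.array(env.camera_params(n)["mtx"]).tolist())
E
```

```text
{'t': 0.0, 'joints': [-1.253, 0.492, 1.559, -0.0, 1.092, -0.106], 'qvel': [0.0, 0.001, 0.0, -0.0, -0.001, 0.001], 'tau': [-0.002, -61.265, -25.819, 0.069, 0.048, -0.0], 'eef_pos': [256.964, -569.491, 231.077], 'tcp_rot': [-3.14, -0.0, 0.424], 'ft_force': [0.204, 0.491, -0.249], 'moment': [0.011, 0.005, 0.017], 'grip_force': 0.0, 'opening': 1.001}
top [[0.017, -1.0, -0.023, -28.185], [-0.995, -0.014, -0.103, 613.5], [0.103, 0.024, -0.994, 1192.678], [0.0, 0.0, 0.0, 1.0]] [[427.6787779579393, 0.0, 255.22169084306162], [0.0, 427.6787779579393, 193.76883835718732], [0.0, 0.0, 1.0]]
side [[-0.998, -0.06, -0.027, 617.854], [-0.0, 0.415, -0.91, 73.968], [0.065, -0.908, -0.414, 1320.757], [0.0, 0.0, 0.0, 1.0]] [[462.028639195631, 0.0, 248.41386324469735], [0.0, 462.028639195631, 172.80485347976855], [0.0, 0.0, 1.0]]
```

View pics/top0.png

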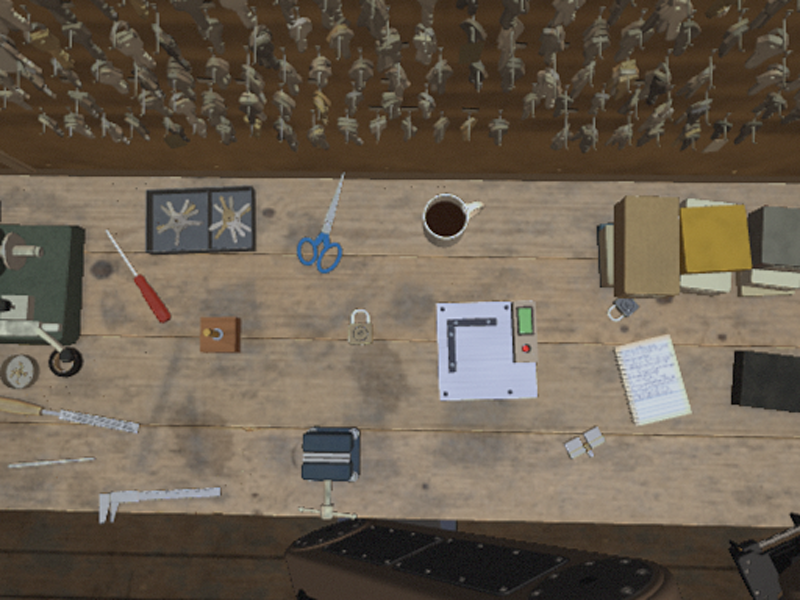

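View pics/side0.png

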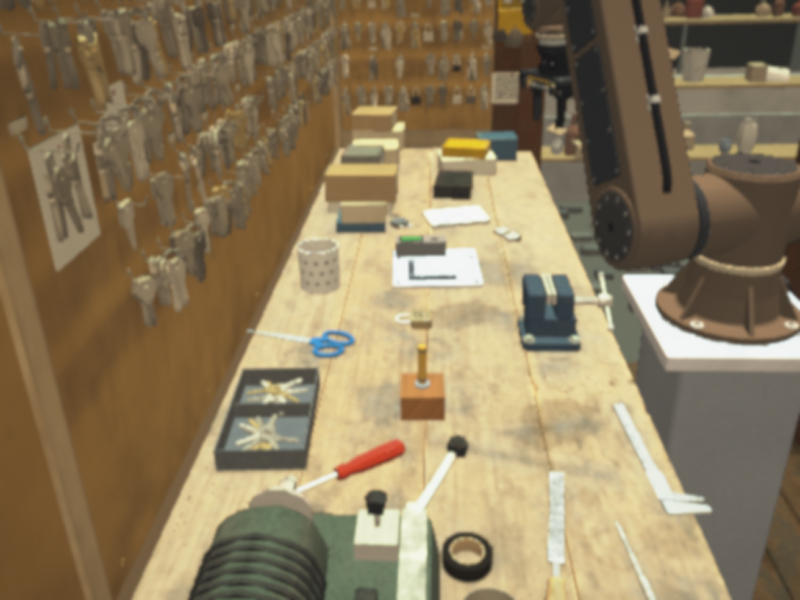

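The top view (800x600 px) shows the stand and punch at (220,335), the brass padlock at (360,328) with its shackle pointing away from the robot, and the gauge at (487,350) with its button at (527,349). The mug is at (447,218) and the grey padlock at (622,309). The side view confirms that the punch is upright.

```bash
cat > m.py <<'E'
from h import *
z=np.load("/tmp/top.npz");im=z["im"].astype(int);w=z["w"]
def box(a,b,c,d):
    m=np.zeros(w.shape[:2],bool);k=.64;m[int(b*k):int(d*k),int(a*k):int(c*k)]=1;return m
X,Y,Z=w[...,0],w[...,1],w[...,2]
def rep(n,m):
    P=w[m];r=cv2.minAreaRect(P[:,:2].astype(np.float32))
    print(n,m.sum(),"mean",P.mean(0).round(1),"rect",np.round(r[0],1),np.round(r[1],1),round(r[2],2))
rep("bench",box(400,420,500,500))
bs=np.median(Z[box(240,280,300,310)]);print("bench z",bs)
rep("stand",box(195,310,245,360)&(Z>33)&(Z<47))
rep("handle",box(190,305,250,365)&(Z>55)); 
rep("handletop",box(190,305,250,365)&(Z>98))
rep("lock",box(335,295,390,360)&(Z>13))
rep("lockbody",box(335,320,390,360)&(Z>14))
rep("shack",box(335,295,390,318)&(Z>6))
white=(im.min(2)>150)
rep("plate",box(430,295,545,405)&(Z>5)&(Z<25))
rep("house",box(500,290,545,370)&(Z>33))
dark=im.max(2)<90
rep("stops",box(443,310,505,380)&dark)
R,G,B=im[...,0],im[...,1],im[...,2]
rep("button",box(510,335,545,362)&(R>150)&(G<90))
rep("green",box(510,295,545,340)&(G>R+50))
rep("mug",box(415,180,490,255)&(Z>60));rep("grey",box(600,290,645,330)&(Z>8))
o=np.concatenate([np.kron(np.eye(1),im.astype(np.uint8)[sl][...,::-1].repeat(5,0).repeat(5,1).reshape(-1)).reshape(-1) for sl in []]) if 0 else None
i8=im.astype(np.uint8)[...,::-1]
a=cv2.resize(i8[185:265,120:250],None,fx=4,fy=4,interpolation=3);b=cv2.resize(i8[185:265,270:355],None,fx=4,fy=4,interpolation=3)
cv2.imwrite("pics/crop.png",np.vstack([np.hstack([a[:, :400],b])]))
E
python3 m.py
```

```text
bench 3328 mean [ 332.2 -114.8    3.9] rect [ 373.4 -114.9] [230.9 181.7] 0.91
bench z -0.5444332827776179
stand 451 mean [551.4 309.3  39.6] rect [552.  310.9] [60.3 65.7] 0.89
handle 50 mean [542.7 258.5 253. ] rect [523.4 133.6] [371.1  12. ] 80.81
handletop 31 mean [537.3 229.2 362.8] rect [523.2 133.6] [371.1  11.5] 80.77
lock 218 mean [559.6  51.3  29.7] rect [530.7  24.6] [159.   59.3] 39.21
lockbody 204 mean [558.2  51.5  24.7] rect [542.2   7.2] [146.3  53.9] 65.97
shack 36 mean [595.7  51.2  46. ] rect [550.3   3.2] [160.3  26.1] 48.93
plate 3265 mean [ 526.2 -169.6   10.1] rect [ 535.1 -179.7] [202.2 204.2] 1.51
house 575 mean [ 564.  -244.4   56.1] rect [ 555.  -156.2] [110.6 228.4] 6.16
stops 164 mean [ 557.  -132.9   23. ] rect [ 537.5 -122.8] [ 97.1 150. ] 66.7
button 10 mean [ 534.4 -247.8   36.9] rect [ 535.1 -247.8] [8.6 5.9] 1.81
green 97 mean [ 584.5 -245.9   45.4] rect [ 584.4 -246.3] [39.4 19.5] 4.71
mug 313 mean [ 764.5 -108.1  103.4] rect [658.9 -65.8] [ 94.7 330.7] 68.27
grey 267 mean [ 619.5 -423.4   57.1] rect [ 611.2 -423.9] [65.6 45.3] 81.9
```

View pics/crop.png

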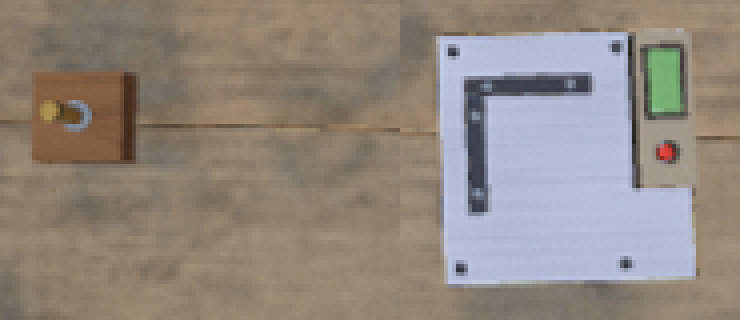

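The crop gives the plate's left and bottom edges and the stand's top square cleanly. I'll intersect pixel rays with the known heights, since the depth has outliers.

```bash
cat >> h.py <<'E'
def ray(name,uv,z):
    p=env.camera_params(name);K=np.array(p["mtx"]);M=np.array(p["camera_from_world"])
    uv=np.atleast_2d(np.float64(uv));R=M[:3,:3];c=-R.T@M[:3,3]
    d=np.c_[uv,np.ones(len(uv))]@np.linalg.inv(K).T@R
    return c+d*((z-c[2])/d[:,2])[:,None]
E
cat > g.py <<'E'
from h import *
im=np.load("/tmp/top.npz")["im"];W=np.load("/tmp/top.npz")["w"]
g=im.astype(np.float32);i=g.sum(2)
# gauge plate left edge: subpixel half crossing along rows; bottom edge along cols
def cross(p,lo,hi):
    p=np.asarray(p);t=(p[:3].mean()+p[-3:].mean())/2;s=p>t
    k=np.flatnonzero(s[1:]!=s[:-1])
    if len(k)==0:return np.nan
    k=k[len(k)//2];return lo+k+(t-p[k])/(p[k+1]-p[k])
L=np.array([(cross(i[v,274:286],274,286),v) for v in range(205,250)])
B=np.array([(u,cross(i[248:262,u],248,262)) for u in range(287,338)])
Rr=np.array([(cross(i[v,336:350],336,350),v) for v in range(234,250)])
F=np.array([(u,cross(i[189:199,u],189,199)) for u in range(284,325)])
def line(P):
    w=ray("top",P,10)[:,:2];w=w[~np.isnan(w).any(1)]
    vx,vy,x,y=cv2.fitLine(w.astype(np.float32),cv2.DIST_HUBER,0,.01,.01).ravel();
    r=np.abs((w-[x,y])@[-vy,vx]);return np.array([x,y]),np.array([vx,vy]),np.median(r)
res={n:line(P) for n,P in dict(L=L,B=B,R=Rr,F=F).items()}
for n,(p,v,r) in res.items():
    a=np.degrees(np.arctan2(v[1],v[0])); print(n,p.round(1),"ang",round((a+45)%90-45,2),"res",round(float(r),2))
yaw=np.mean([((np.degrees(np.arctan2(res[n][1][1],res[n][1][0]))+45)%90-45) for n in "LBF"]);a=np.radians(yaw)
ex=np.array([np.cos(a),np.sin(a)]);ey=np.array([-ex[1],ex[0]])
l=res["L"][0]@ey;r=res["R"][0]@ey;b=res["B"][0]@ex;f=res["F"][0]@ex
print("widths",l-r,f-b);c=(l+r)/2*ey+(f+b)/2*ex;print("gauge",c,"yaw",yaw)
Rc,G,Bc=g[...,0],g[...,1],g[...,2]
def cen(m,z):
    v,u=np.nonzero(m);return ray("top",[[u.mean(),v.mean()]],z)[0].round(1)
m=np.zeros(i.shape,bool);m[215:232,328:346]=1
wgt=np.clip(Rc-G-60,0,None)*m;v,u=np.mgrid[:384,:512]
bt=ray("top",[[(wgt*u).sum()/wgt.sum(),(wgt*v).sum()/wgt.sum()]],38)[0];print("button",bt.round(1),"model",(c-68*ey).round(1))
# stand: orange mask
m=np.zeros(i.shape,bool);m[195:235,122:158]=1
print("stand top",[np.round(ray("top",[[120+x/4-.4,185+y/4-.4]],40)[0][:2],1).tolist() for x,y in((32,72),(124,72),(124,161),(32,161),(78,116))])
print("punch top",ray("top",[[120+49/4-.4,185+111/4-.4]],102+4)[0])
# padlock
x0,y0=218,190;cr=im[y0:y0+40,x0:x0+40][...,::-1]
cv2.imwrite("pics/lock.png",cv2.resize(cr,(600,600),interpolation=cv2.INTER_CUBIC))
E
python3 g.py
```

```text
L [540.2 -90.2] ang 2.49 res 0.54
B [ 441.5 -173.8] ang 2.7 res 0.5
R [ 485.9 -271.4] ang 4.32 res 0.38
F [ 620.4 -167. ] ang 2.69 res 0.4
widths 178.4862 179.03912
gauge [ 531.427   -179.98491] yaw 2.6273143
button [ 534.8 -247.5   38. ] model [ 534.5 -247.9]
stand top [[582.4, 345.2], [583.4, 279.2], [520.1, 276.5], [519.0, 342.2], [551.5, 310.8]]
punch top [551.07028389 310.95774045 106.        ]
```

View pics/lock.png

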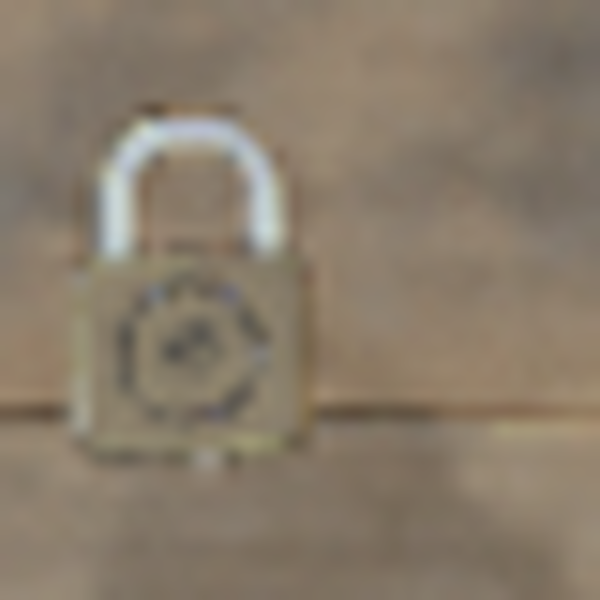

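The padlock body centre is at zoom pixel (193,348), with the shackle pointing away from the robot (+x) and yaw near 0. The gauge fits well: the widths come to 178.5 and 179 mm, and the button matches to 0.4 mm. Now heading for the stand.

```bash
python3 - <<'E'
from h import *
f=lambda x,y:(218+x/15-.47,190+y/15-.47)
for n,p,z in(("body",(193,348),19),("baseL",(82,450),19),("baseR",(302,442),19),("topL",(85,255),19),("topR",(306,250),19),("shackle top",(193,112),10)):print(n,ray("top",[f(*p)],z)[0].round(1))
E
```

```text
body [559.2  52.3  19. ]
baseL [539.3  73.2  19. ]
baseR [541.5  31.   19. ]
topL [576.8  73.6  19. ]
topR [578.4  31.   19. ]
shackle top [605.6  54.1  10. ]
```

drive_tool(deltas="0.25 0.25 0 -0.0135;0.25 0.25 0 -0.0135;0.25 0.25 0 -0.0135;0.25 0.25 0 -0.0135;0.25 0.25 0 -0.0135;0.25 0.25 0 -0.0135;0.25 0.25 0 -0.0135;0.25 0.25 0 -0.0135;0.25 0.25 0 -0.0135;0.25 0.25 0 -0.0135", gripper=0)

```text
t: 0.93
eef_pos: [508.0, -318.2, 231.5]
tcp_rot: [-3.141, 0.0, -0.002]
ft_force: [1.0, -0.4, 1.0]
opening: 0.999
grip_force: 0.0
```

drive_tool(deltas="0.04 0.32 0 0;0.04 0.32 0 0;0.04 0.32 0 0;0.04 0.32 0 0;0.04 0.32 0 0;0.04 0.32 0 0;0.04 0.32 0 0;0.04 0.32 0 0;0.04 0.32 0 0;0.07 0.32 0 0")

```text
t: 1.77
eef_pos: [549.6, 1.9, 231.5]
tcp_rot: [3.142, 0.001, -0.0]
ft_force: [1.1, 0.2, 0.6]
opening: 1.0
grip_force: 0.0
```

drive_tool(deltas="0 0.32 0 0;0 0.32 0 0;0 0.32 0 0;0 0.32 0 0;0 0.32 0 0;0 0.32 0 0;0 0.32 0 0;0 0.32 0 0;0 0.32 0 0;0 0.21 0 0")

```text
t: 2.6
eef_pos: [549.5, 311.9, 231.3]
tcp_rot: [-3.142, 0.001, 0.001]
ft_force: [-0.0, 0.6, -0.5]
opening: 1.002
grip_force: 0.0
```

drive_tool(deltas="0 0 -0.2 0;0 0 -0.2 0;0 0 -0.2 0;0 0 0 0")

```text
t: 2.93
eef_pos: [548.4, 308.8, 167.8]
tcp_rot: [3.139, 0.006, 0.0]
ft_force: [-1.2, -0.2, -0.7]
opening: 1.001
grip_force: 0.0
```

drive_tool(deltas="0.01 0.015 -0.2 0;0 0 -0.2 0;0 0 -0.2 0;0 0 -0.2 0;0 0 -0.14 0;0 0 0 0;0 0 0 0;0 0 0 0")

```text
t: 3.6
eef_pos: [551.7, 311.0, 79.1]
tcp_rot: [-3.141, -0.001, -0.0]
ft_force: [1.0, 0.2, 0.1]
opening: 0.999
grip_force: 0.0
```

```bash
python3 - <<'E'
from h import *
print(env.state()["eef_pos"])
a=[]
for n,(x,y,z) in dict(top=(551,311,100),side=(551,311,90)).items():
    im,d,w=world(n);p=env.camera_params(n);q=np.array(p["camera_from_world"])@[x,y,z,1];uv=np.array(p["mtx"])@(q[:3]/q[2]);u,v=uv[:2].astype(int);print(n,u,v)
    a.append(cv2.resize(im[max(v-25,0):v+25,u-33:u+33,::-1],(396,300),interpolation=3))
cv2.imwrite("pics/grasp.png",np.hstack(a))
E
```

```text
[551.68889099 311.00442378  79.05084565]
top 132 212
side 269 226
```

View pics/grasp.png

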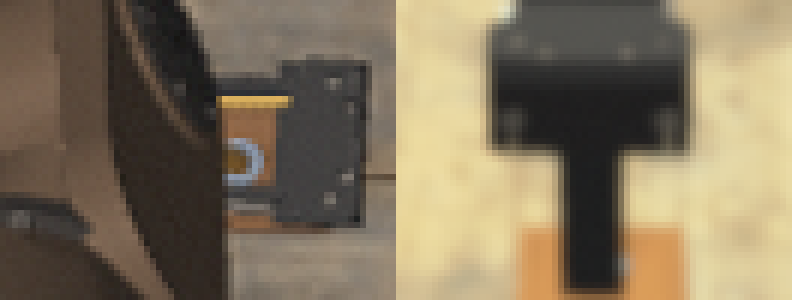

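Side view: the finger is centred at crop x≈593 and the stand at ≈604, so the punch sits about 2–3 mm toward −x but well inside the 20 mm pads. I'll close, lift, and then re-measure the punch in the grip.

drive_tool(deltas="-0.02 0 0 0;0 0 0 0;0 0 0 0;0 0 0 0;0 0 0 0;0 0 0 0;0 0 0 0;0 0 0 0;0 0 0 0;0 0 0 0", gripper=1)

```text
t: 4.53
eef_pos: [549.0, 310.8, 77.6]
tcp_rot: [3.141, 0.0, -0.0]
ft_force: [-0.1, 0.7, -0.4]
opening: 0.353
grip_force: 0.0
```

drive_tool(deltas="0 0 0 0;0 0 0 0;0 0 0 0;0 0 0 0;0 0 0 0")

```text
t: 4.95
eef_pos: [549.1, 310.8, 77.7]
tcp_rot: [3.142, -0.0, -0.0]
ft_force: [-0.1, -0.1, 0.8]
opening: 0.127
grip_force: 30.0
```

drive_tool(deltas="0 0 0.03 0;0 0 0.1 0;0 0 0.2 0;0 0 0.2 0;0 0 0.2 0;0 0 0.2 0;0 0 0.2 0;0 0 0 0;0 0 0 0")

```text
t: 5.7
eef_pos: [549.2, 310.9, 191.9]
tcp_rot: [-3.141, -0.002, -0.0]
ft_force: [-0.5, -0.1, -0.8]
opening: 0.133
grip_force: 30.0
```

```bash
python3 - <<'E'
from h import *
s=env.state();print(s["eef_pos"],s["grip_force"],s["ft_force"])
im,d,w=world("side");x,y,z=s["eef_pos"]
p=env.camera_params("side");q=np.array(p["camera_from_world"])@[x,y,z-74,1];uv=np.array(p["mtx"])@(q[:3]/q[2]);u,v=uv[:2].astype(int);print("expected tip px",uv, "scale px/mm",462/q[2])
u0,v0=u-33,v-50;print(u0,v0)
cv2.imwrite("pics/held.png",cv2.resize(im[v0:v0+75,u0:u0+66,::-1],(528,600),interpolation=3))
np.savez("/tmp/s1.npz",im=im,d=d)
E
```

```text
[549.20778795 310.89343042 191.93990507] 29.99991685152054 [-0.50705382 -0.13037303 -0.82671621]
expected tip px [270.09996965 215.88987457   1.        ] scale px/mm 0.45048852106714427
237 165
```

View pics/held.png

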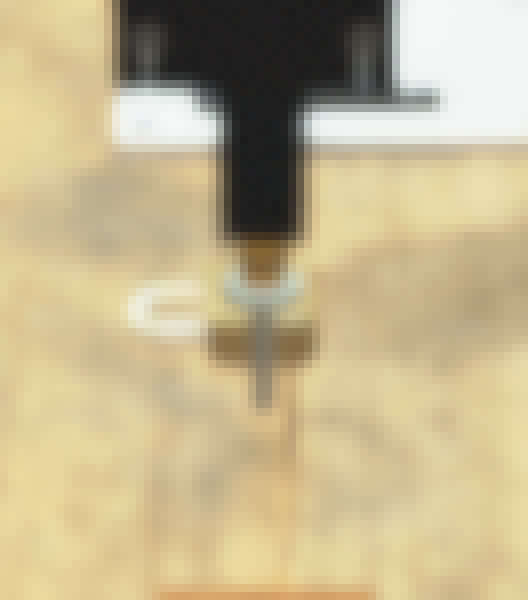

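The punch is held upright. Its tip is at pixel (269.5,215.2) against an expected (270.1,215.9), about 1 mm off. Moving above the button.

drive_tool(deltas="0 -0.15 0 0;-0.01 -0.31 0 0;-0.01 -0.31 0 0;-0.01 -0.31 0 0;-0.01 -0.31 0 0;-0.01 -0.31 0 0;-0.01 -0.31 0 0;-0.01 -0.31 0 0;-0.01 -0.31 0 0;-0.01 -0.31 0 0")

```text
t: 6.58
eef_pos: [538.9, 14.7, 189.6]
tcp_rot: [3.142, 0.002, -0.001]
ft_force: [0.2, -0.1, -1.0]
opening: 0.133
grip_force: 30.0
```

drive_tool(deltas="-0.01 -0.31 0 0;-0.01 -0.31 0 0;-0.01 -0.31 0 0;-0.01 -0.31 0 0;-0.01 -0.31 0 0;-0.01 -0.31 0 0;-0.01 -0.31 0 0;0 -0.31 0 0;0 -0.15 0 0;0 0 0 0")

```text
t: 7.42
eef_pos: [532.1, -249.1, 189.5]
tcp_rot: [-3.141, 0.001, -0.003]
ft_force: [0.2, 0.3, -0.4]
opening: 0.133
grip_force: 30.0
```

drive_tool(deltas="0 0.01 -0.2 0;0 0 -0.2 0;0 0 -0.15 0;0 0 0 0;0 0 0 0")

```text
t: 7.83
eef_pos: [532.6, -244.3, 135.0]
tcp_rot: [-3.14, 0.002, 0.0]
ft_force: [0.2, 0.4, -1.2]
opening: 0.131
grip_force: 30.0
```

```bash
python3 - <<'E'
from h import *
s=env.state();print(s["eef_pos"],s["grip_force"],s["ft_force"])
im,d,w=world("side");x,y,z=s["eef_pos"]
p=env.camera_params("side")
def pr(X):
    q=np.array(p["camera_from_world"])@[*X,1];return (np.array(p["mtx"])@(q[:3]/q[2]))[:2]
u,v=pr((x,y,z-74)).astype(int);print("tip",pr((x,y,z-74)),"hole rim",pr((534.6,-247.7,44)))
u0,v0=u-33,v-25;print(u0,v0)
b=cv2.resize(im[v0:v0+50,u0:u0+66,::-1],(792,600),interpolation=3)
cv2.imwrite("pics/btn.png",b)
E
```

```text
[ 532.60873743 -244.26573776  135.04540535] 29.999915063381195 [ 0.22520064  0.43962652 -1.15477315]
tip [277.97436389 148.03773808] hole rim [277.38739873 152.3647605 ]
244 123
```

View pics/btn.png

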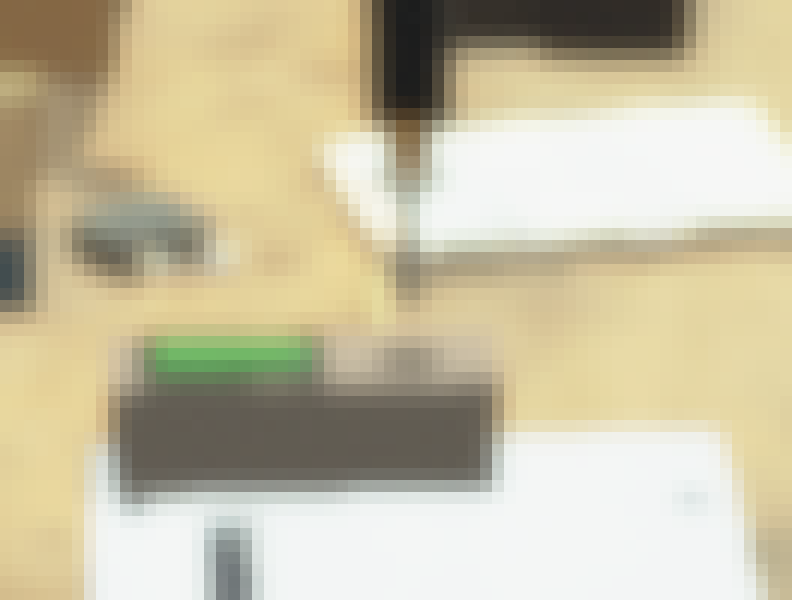

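The tip at crop x≈405 lines up with the hole at x≈408. y is about 2.5 mm short, so I'll correct that, descend and press.

drive_tool(deltas="0.002 -0.025 0 0;0 0 -0.08 0;0 0 -0.08 0;0 0 0 0;0 0 -0.04 0;0 0 -0.03 0;0 0 -0.02 0;0 0 -0.02 0;0 0 0 0;0 0 0 0")

```text
t: 8.72
eef_pos: [533.3, -247.7, 108.9]
tcp_rot: [3.141, -0.0, -0.0]
ft_force: [-0.2, 0.5, 2.6]
opening: 0.131
grip_force: 30.0
```

drive_tool(deltas="0 0 -0.01 0;0 0 -0.01 0;0 0 0 0;0 0 0 0;0 0 0 0")

```text
t: 9.13
eef_pos: [533.4, -247.8, 107.3]
tcp_rot: [3.141, -0.001, -0.0]
ft_force: [-1.7, 1.8, 9.0]
opening: 0.131
grip_force: 30.0
```

The force of 9 N exceeds the 4.8 N spring, so the button has bottomed out. Lifting and taking the punch back.

drive_tool(deltas="0 0 0 0;0 0 0 0;0 0 0.05 0;0 0 0.15 0;0 0 0.2 0;0 0 0.2 0;0 0 0.2 0;0 0 0.05 0")

```text
t: 9.8
eef_pos: [534.0, -248.2, 194.4]
tcp_rot: [3.139, -0.003, -0.0]
ft_force: [1.1, 0.2, -0.5]
opening: 0.131
grip_force: 30.0
```

drive_tool(deltas="0 0.15 0 0;0.01 0.31 0 0;0.01 0.31 0 0;0.01 0.31 0 0;0.01 0.31 0 0;0.01 0.31 0 0;0.01 0.31 0 0;0.01 0.31 0 0;0.01 0.31 0 0;0.01 0.31 0 0")

```text
t: 10.63
eef_pos: [541.1, 48.5, 190.3]
tcp_rot: [-3.142, 0.002, -0.0]
ft_force: [-0.1, 0.2, -1.3]
opening: 0.13
grip_force: 30.0
```

drive_tool(deltas="0.01 0.31 0 0;0.01 0.31 0 0;0.01 0.31 0 0;0.01 0.31 0 0;0.01 0.31 0 0;0.01 0.31 0 0;0.01 0.31 0 0;0 0.31 0 0;0 0.165 0 0;0 0 0 0")

```text
t: 11.47
eef_pos: [548.0, 313.9, 190.1]
tcp_rot: [3.141, 0.002, 0.003]
ft_force: [0.0, 0.2, -1.3]
opening: 0.136
grip_force: 30.0
```

drive_tool(deltas="0 0 -0.2 0;0 0 -0.2 0;0 0 -0.15 0;0 0 0 0;0 0 0 0")

```text
t: 11.88
eef_pos: [548.8, 309.9, 135.9]
tcp_rot: [3.14, 0.002, -0.001]
ft_force: [0.4, 1.0, 0.2]
opening: 0.133
grip_force: 30.0
```

```bash
python3 - <<'E'
from h import *
s=env.state();print(s["eef_pos"],s["grip_force"],s["ft_force"])
im,d,w=world("side");x,y,z=s["eef_pos"]
p=env.camera_params("side")
def pr(X):
    q=np.array(p["camera_from_world"])@[*X,1];return (np.array(p["mtx"])@(q[:3]/q[2]))[:2]
u,v=pr((x,y,z-74)).astype(int);print("tip",pr((x,y,z-74)),"stand mouth",pr((551,310.9,40)))
u0,v0=u-33,v-25;print(u0,v0)
cv2.imwrite("pics/ret.png",cv2.resize(im[v0:v0+50,u0:u0+66,::-1],(792,600),interpolation=3))
E
```

```text
[548.81503846 309.92061587 135.87068781] 29.999772012233734 [0.42163551 1.04375797 0.19211314]
tip [270.46253989 237.17351093] stand mouth [269.56788504 245.53305608]
237 212
```

View pics/ret.png

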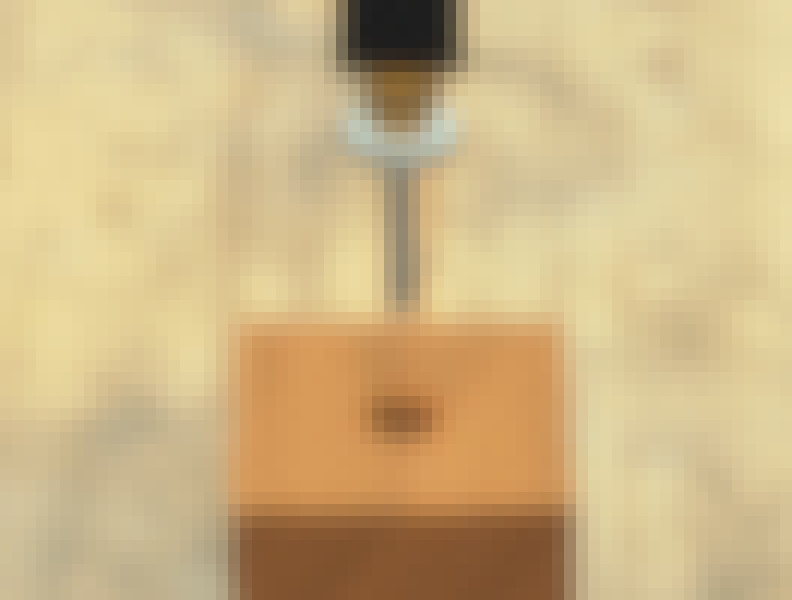

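The tip (401,310) sits directly above the hole (400,415). Inserting and releasing.

drive_tool(deltas="0 0 -0.1 0;0 0 -0.1 0;0 0 -0.1 0;0 0 -0.1 0;0 0 -0.1 0;0 0 -0.05 0;0 0 -0.03 0;0 0 0 0;0 0 0 0")

```text
t: 12.68
eef_pos: [549.4, 310.9, 78.6]
tcp_rot: [3.142, -0.0, -0.0]
ft_force: [-0.3, 0.2, -1.0]
opening: 0.135
grip_force: 30.0
```

drive_tool(deltas="0 0 0 0;0 0 0 0;0 0 0 0;0 0 0 0;0 0 0 0;0 0 0 0;0 0 0 0;0 0 0 0", gripper=0)

```text
t: 13.35
eef_pos: [549.2, 310.8, 78.7]
tcp_rot: [3.141, 0.0, -0.0]
ft_force: [-0.7, 0.4, 0.3]
opening: 0.635
grip_force: 0.0
```

drive_tool(deltas="0 0 0.1 0;0 0 0.2 0;0 0 0.2 0;0 0 0.2 0;0 0 0.1 0;0 -0.1 0 0;0.01 -0.3 0 0;0.01 -0.3 0 0;0.01 -0.3 0 0;0.01 -0.3 0 0")

```text
t: 14.18
eef_pos: [552.5, 178.9, 157.7]
tcp_rot: [3.141, 0.001, 0.0]
ft_force: [0.6, -0.1, 0.8]
opening: 0.999
grip_force: 0.0
```

drive_tool(deltas="0.01 -0.3 -0.1 0.006;0.01 -0.3 -0.2 0.005;0.01 -0.3 -0.2 0;0.01 -0.3 -0.1 0;0 -0.086 0 0;0 0 0 0;0 0 0 0")

```text
t: 14.77
eef_pos: [557.1, 52.0, 98.6]
tcp_rot: [-3.142, 0.0, 0.033]
ft_force: [-0.1, -0.2, -0.1]
opening: 1.0
grip_force: 0.0
```

```bash
python3 - <<'E'
from h import *
s=env.state();print(s["eef_pos"],s["tcp_rot"],s["opening"],s["ft_force"])
im,d,w=world("side");x,y,z=s["eef_pos"]
p=env.camera_params("side")
def pr(X):
    q=np.array(p["camera_from_world"])@[*X,1];return (np.array(p["mtx"])@(q[:3]/q[2]))[:2]
u,v=pr((x,y,40)).astype(int);print("tcp below",pr((x,y,19)),"fingertips",pr((x,y+47,z-17)),pr((x,y-47,z-17)),"punch top",pr((550.5,311,106)))
u0,v0=u-40,v-32;print(u0,v0)
for n in ("corners",):
  for c in ((-19,-22.5),(-19,22.5),(19,22.5),(19,-22.5)):print(pr((559.2+c[0],52.3+c[1],19)).round(1))
cv2.imwrite("pics/lk.png",cv2.resize(im[v0:v0+60,u0:u0+80,::-1],(800,600),interpolation=3))
E
```

```text
[557.08106922  52.00763666  98.58419907] [-3.14157772e+00  4.07288462e-04  3.29683197e-02] 0.9998591384763971 [-0.05776041 -0.21896723 -0.06377288]
tcp below [269.1209276  200.51944278] fingertips [268.59475581 188.04846537] [269.25068584 173.3836473 ] punch top [269.5587823  220.57285752]
229 161
[275.2 196.9]
[275.1 204.4]
[261.4 204.3]
[261.9 196.8]
```

View pics/lk.png

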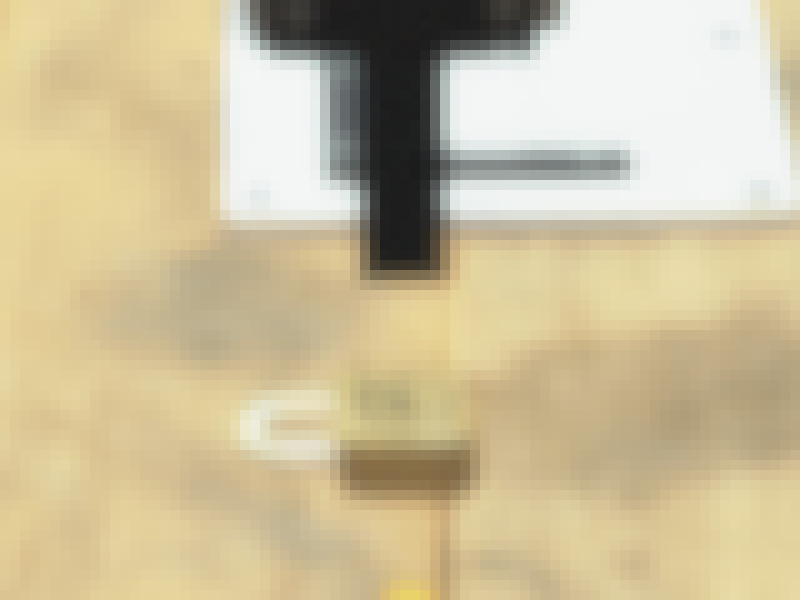

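The finger (x≈403) is centred over the padlock body (338–475), and the punch top at (410,585) shows it is standing in its stand. Descending and gripping.

drive_tool(deltas="0 0 -0.15 0;0 0 -0.2 0;0 0 -0.2 0;0 0 -0.1 0;0 0 -0.08 0;0 0 0 0;0 0 0 0")

```text
t: 15.4
eef_pos: [557.4, 52.7, 26.0]
tcp_rot: [3.141, -0.0, 0.035]
ft_force: [-0.3, 0.3, -0.2]
opening: 0.998
grip_force: 0.0
```

drive_tool(deltas="0 0 0 0;0 0 0 0;0 0 0 0;0 0 0 0;0 0 0 0;0 0 0 0;0 0 0 0;0 0 0 0;0 0 0 0;0 0 0 0", gripper=1)

```text
t: 16.23
eef_pos: [557.3, 52.2, 25.7]
tcp_rot: [3.142, -0.0, 0.034]
ft_force: [-0.2, 1.4, 1.4]
opening: 0.473
grip_force: 30.0
```

Gripped, with an opening of 45 mm as expected. Lifting, then turning +180.65° (1.0036) while moving over the plate.

drive_tool(deltas="0 0 0.1 0;0 0 0.2 0;0 0 0.2 0;0 0 0.2 0.02;0 -0.1 0.1 0.038;0 -0.1 0 0.038;0 -0.1 0 0.038;0 -0.1 0 0.038;0 -0.1 0 0.038;0 -0.1 0 0.038")

```text
t: 17.07
eef_pos: [557.1, -8.3, 106.3]
tcp_rot: [3.141, 0.0, 0.819]
ft_force: [-0.1, 0.8, -2.5]
opening: 0.471
grip_force: 30.0
```

drive_tool(deltas="-0.01 -0.1 0 0.038;-0.01 -0.1 0 0.038;-0.01 -0.1 0 0.038;-0.01 -0.1 0 0.038;-0.01 -0.1 0 0.038;-0.01 -0.1 0 0.038;-0.01 -0.1 0 0.038;-0.01 -0.1 0 0.038;-0.01 -0.1 0 0.038;-0.01 -0.1 0 0.038")

```text
t: 17.9
eef_pos: [547.0, -108.3, 106.2]
tcp_rot: [-3.141, -0.0, 2.013]
ft_force: [0.7, -0.3, -1.3]
opening: 0.471
grip_force: 30.0
```

drive_tool(deltas="-0.02 -0.1 0 0.038;0 -0.1 0 0.038;0 -0.1 0 0.038;0 -0.1 0 0.038;0 -0.07 0 0.038;0 0 0 0.038;0 0 0 0.038;0 0 0 0.038;0 0 0 0.038;0 0 0 0.0296")

```text
t: 18.73
eef_pos: [545.1, -154.8, 106.2]
tcp_rot: [3.141, -0.0, -3.102]
ft_force: [0.4, -0.3, -2.3]
opening: 0.468
grip_force: 30.0
```

drive_tool(deltas="0 0 0 0.004;0 0 0 0")

```text
t: 18.9
eef_pos: [545.1, -154.8, 106.0]
tcp_rot: [3.142, -0.0, -3.098]
ft_force: [-0.6, 0.0, -1.6]
opening: 0.472
grip_force: 30.0
```

drive_tool(deltas="0 0 -0.2 0;0 0 -0.2 0;0 0 -0.15 0;0 0 -0.05 0;0 0 -0.04 0;0 0 -0.03 0;0 0 0 0;0 0 0 0")

```text
t: 19.57
eef_pos: [545.5, -154.9, 39.3]
tcp_rot: [-3.141, 0.001, -3.097]
ft_force: [-0.2, -0.2, -2.0]
opening: 0.472
grip_force: 30.0
```

drive_tool(deltas="0 0 -0.01 0;0 0 -0.01 0;0 0 0 0;0 0 0 0;0 0 0 0")

```text
t: 19.98
eef_pos: [545.3, -154.8, 36.8]
tcp_rot: [3.142, 0.0, -3.096]
ft_force: [-0.3, -0.0, -1.6]
opening: 0.47
grip_force: 30.0
```

drive_tool(deltas="0 0 -0.01 0;0 0 0 0;0 0 0 0;0 0 0 0")

```text
t: 20.32
eef_pos: [545.3, -154.9, 35.7]
tcp_rot: [3.142, 0.0, -3.096]
ft_force: [0.4, -0.8, -0.2]
opening: 0.472
grip_force: 30.0
```

```bash
python3 - <<'E'
from h import *
f=[];
s=env.state();x,y,z=s["eef_pos"];print(s["eef_pos"],s["ft_force"])
a=[]
for n in("side","top"):
    im,d,w=world(n);p=env.camera_params(n)
    def pr(X):
        q=np.array(p["camera_from_world"])@[*X,1];return (np.array(p["mtx"])@(q[:3]/q[2]))[:2]
    u,v=pr((x,y,20)).astype(int);print(n,u-25,v-38,pr((x,y,29)));a.append(cv2.resize(im[v-38:v+38,u-25:u+25,::-1],(395,600),interpolation=3))
cv2.imwrite("pics/place.png",np.hstack(a))
print(env.state()["ft_force"])
E
```

```text
[ 545.31668762 -154.86746457   35.70674042] [ 0.41197304 -0.75568785 -0.24544927]
side 248 132 [273.9740368  167.54173515]
top 277 180 [302.72716975 218.51714881]
[ 0.65396284 -0.55403768 -0.79489694]
```

View pics/place.png

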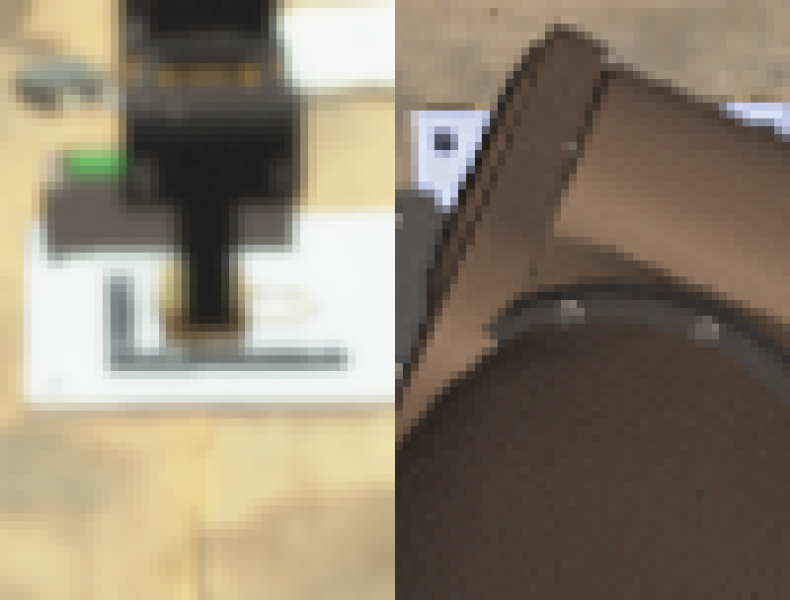

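The padlock is on the plate with its shackle toward the robot. The body spans crop x 162–245 and the far stop's face is near x≈133, so the gap is about 12 mm. Contact with the plate has just begun. Pushing along gauge +x in small steps.

drive_tool(deltas="0.02 0.001 0 0;0.02 0.001 0 0;0.02 0.001 0 0;0.01 0 0 0;0.01 0.001 0 0;0 0 0 0;0 0 0 0")

```text
t: 21.0
eef_pos: [553.1, -154.4, 35.7]
tcp_rot: [3.141, -0.0, -3.096]
ft_force: [-2.7, -0.7, 2.3]
opening: 0.468
grip_force: 30.0
```

drive_tool(deltas="0.01 0 0 0;0 0 0 0;0 0 0 0")

```text
t: 21.25
eef_pos: [553.2, -154.4, 35.7]
tcp_rot: [3.141, -0.002, -3.096]
ft_force: [-8.2, -2.0, 5.8]
opening: 0.472
grip_force: 30.0
```

drive_tool(deltas="0.01 0.001 0 0;0 0 0 0;0 0 0 0")

```text
t: 21.5
eef_pos: [553.2, -154.4, 35.7]
tcp_rot: [3.14, -0.004, -3.096]
ft_force: [-12.9, -5.1, 9.0]
opening: 0.469
grip_force: 30.0
```

Far-stop contact came at x = 553.2, 8 mm along as predicted, with a push of about 13 N. I'll ease off a little and then slide along gauge +y to the left stop.

drive_tool(deltas="-0.005 0 0 0;0 0.02 0 0;-0.001 0.02 0 0;-0.001 0.02 0 0;-0.001 0.01 0 0;0 0.01 0 0;0 0 0 0;0 0 0 0")

```text
t: 22.17
eef_pos: [552.9, -147.2, 35.7]
tcp_rot: [-3.141, -0.003, -3.096]
ft_force: [-12.6, -10.4, 5.6]
opening: 0.471
grip_force: 30.0
```

drive_tool(deltas="0 0.01 0 0;0 0 0 0;0 0 0 0")

```text
t: 22.42
eef_pos: [552.9, -146.3, 35.7]
tcp_rot: [-3.141, -0.003, -3.096]
ft_force: [-12.0, -11.3, 6.7]
opening: 0.472
grip_force: 30.0
```

drive_tool(deltas="-0.001 0.01 0 0;0 0 0 0;0 0 0 0")

```text
t: 22.67
eef_pos: [552.8, -145.3, 35.7]
tcp_rot: [-3.141, -0.003, -3.096]
ft_force: [-12.3, -11.3, 5.9]
opening: 0.47
grip_force: 30.0
```

drive_tool(deltas="0 0.01 0 0;0 0 0 0;0 0 0 0")

```text
t: 22.92
eef_pos: [552.8, -144.3, 35.7]
tcp_rot: [-3.141, -0.003, -3.096]
ft_force: [-11.0, -10.5, 6.6]
opening: 0.47
grip_force: 30.0
```

drive_tool(deltas="0 0.01 0 0;0 0 0 0;0 0 0 0")

```text
t: 23.17
eef_pos: [552.8, -143.5, 35.7]
tcp_rot: [-3.141, -0.003, -3.096]
ft_force: [-13.8, -12.6, 5.6]
opening: 0.468
grip_force: 30.0
```

drive_tool(deltas="0 0.01 0 0;0 0 0 0;0 0 0 0")

```text
t: 23.42
eef_pos: [552.8, -143.4, 35.8]
tcp_rot: [-3.14, -0.003, -3.096]
ft_force: [-14.8, -20.2, 5.7]
opening: 0.469
grip_force: 30.0
```

drive_tool(deltas="0 0.008 0 0;0 0 0 0;0 0 0 0")

```text
t: 23.67
eef_pos: [552.8, -143.3, 35.8]
tcp_rot: [-3.139, -0.003, -3.096]
ft_force: [-15.4, -25.9, 5.1]
opening: 0.469
grip_force: 30.0
```

Left-stop contact came at y = -143.4, within 1 mm of the prediction. Sliding friction is about 11 N of the 26 N, so the net push is roughly 15 N. I'll ease off slightly and check that it holds steady.

drive_tool(deltas="0 -0.002 0 0;0 0 0 0;0 0 0 0;0 0 0 0;0 0 0 0;0 0 0 0;0 0 0 0;0 0 0 0")

```text
t: 24.33
eef_pos: [552.8, -143.4, 35.8]
tcp_rot: [-3.14, -0.003, -3.096]
ft_force: [-15.8, -23.6, 5.6]
opening: 0.469
grip_force: 30.0
```

```bash
python3 - <<'E'
from h import *
s=env.state();print(s["t"],s["eef_pos"],s["tcp_rot"],s["ft_force"],s["moment"])
# punch check in side view and base/stop check
p=env.camera_params("side");im,d,w=world("side")
m=(w[...,2]>50)&(w[...,2]<112)&(abs(w[...,0]-550)<25)&(abs(w[...,1]-311)<25)
P=w[m];lo=P[P[:,2]<75].mean(0);hi=P[P[:,2]>85].mean(0);print("punch",m.sum(),lo.round(1),hi.round(1),"top",P[:,2].max())
E
```

```text
24.3333 [ 552.81035766 -143.35447563   35.75726224] [-3.13957513e+00 -2.69631122e-03 -3.09577783e+00] [-15.80494138 -23.63509209   5.59342857] [-4.46092385  2.70941026 -0.05486519]
punch 142 [550.9 315.1  62.6] [550.6 314.4  98.1] top 108.70625761645351
```

The hold is steady, the punch is upright in its stand with its top near 106 mm, and both stops are loaded within range. Handing in.

```bash
python3 -c "
from cell import env
print(env.job_done())"
```

```text
the job is handed in; nothing more can be done
None
```

I handed the job in at about 24 s; it returned no verdict. The zero button was pressed fully down with the punch, the punch is back upright in its stand, and the brass padlock is still gripped, flat in the corner with its shackle toward the robot. At hand-in the wrist read about 16 N toward the far stop and 24 N toward the left stop, including friction.

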